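Raise the weighing enclosure's sash to its pointer

TASK

Open the sloping glass window of the weighing enclosure: with the fingertips beneath the lip along its lower edge, push it up along its guides until the end of the lip is level with the small pointer clipped to the side column, and leave it standing there, hands off. Do not pinch the lip, keep your fingers off the glass, and leave the pointer, the beaker on the balance and the things on the bench beside it where they are.

Things in the scene. Friction and masses are not known exactly. Their poses are not given: they have to be found in the camera images.
- enclosure: White-framed weighing enclosure fixed to the bench, 350 wide, 320 deep, 418 mm high, a 62 mm high balance inside (from x = 130 mm on). Origin on the bench, middle of the front sill; x level into the enclosure, y left along its front, z up. The front leans back (to +x) 35 degrees from vertical; the sash slides in it between two columns, 22 mm wide, 480 mm long, centred at y = -166 and 166 mm.
- sash (a joint): Slide of the sash in m: 0 lowest, growing up the slope, stop at 0.20; it starts at 0 to 0.05. Counterweights in the columns balance its weight (0.5 kg), so it stays where it is left; pushing it along the slope takes 2 to 4 N. At 0 the lip's outer lower edge is about 89 mm above the bench.
- lip_under: Dark rubber strip, the underside of the lip: 296 mm long, 38 deep, 6 thick. The lip stands out 32 mm from the pane, square to it, so it slants upward to the outside; free space beneath. Origin: middle of its outer lower edge, which fingers from outside meet first. x inward through the lip (35 degrees below level), y along the lip to the left, z up the slope, the way the sash slides.
- lip_top: Aluminium bar that forms the upper part of the lip: 296 mm long, 38 mm deep, 8 mm thick, on the rubber strip (lip 14 mm thick in all). Origin and axes as for lip_under.
- glass: Clear pane of the sash above the lip, 282 mm wide, from 14 to 194 mm up the slope from the lip's underside, with 10 mm aluminium edges. Origin: middle of the sash's lower edge in the plane of the pane; axes as for lip_under.
- lip_end (a point): Point on the left end (+y) of the lip, at mid thickness: 7 mm up the slope from its underside and 148 mm left of its middle. Axes as for lip_under.
- pointer_tip (a point): Tip of the dark steel pointer clip (22 mm tall, 14 thick) on the outer face of the left column; it points at the sash, 4 mm beside the path of the lip's end. z up the slope: lip and pointer are level when lip_end and this tip agree along it. It is set anew each run, 40 to 185 mm up the slope from the lip's start, and can slide if knocked.
- jar: Amber glass jar, 52 mm in diameter, 75 mm high, on the bench to the right of the enclosure. Origin at the centre of its underside. Leave alone.
- weight: Steel calibration weight with a knob, 38 mm in diameter, 60 mm high, on the bench to the left of the enclosure. Origin at the centre of its underside. Leave alone.
- crucible: White ceramic crucible, 42 mm in diameter, 35 mm high, on the bench to the left of the enclosure. Origin at the centre of its underside. Leave alone.
- beaker: White ceramic beaker, 56 mm in diameter, 60 mm high, on the pan of the balance inside. Origin at the centre of its underside. Leave alone.

How it is judged:
On the way:
1. the fingers push against the underside of the lip while it is still more than 30 mm below the pointer (contact force between the fingers and lip_under above 0.5 N and z of lip_end in the frame of pointer_tip below -0.03 m), for 0.05 s.
At the end, for the whole second after the job is handed in: The middle of the lip's end is level with the pointer's tip to within 8 mm along the slope, the sash is at rest, the pointer is within 8 mm and every bystander within 20 mm of where it stood (z of lip_end in the frame of pointer_tip between -0.008 and 0.008 m and velocity of joint sash between -0.005 and 0.005 m/s and distance of pointer_tip from where it was at the start of the episode below 0.008 m and distance of each of jar, weight, crucible, beaker from where it was at the start of the episode below 0.02 m); the robot touches nothing.
It fails at once if the lip is pinched: fingers press on its underside and its top at once (contact force between the fingers and lip_under above 1 N and contact force between the fingers and lip_top above 1 N).
It fails at once if the fingers press on the glass (over 2 N) (contact force between the fingers and glass above 2 N).
It fails at once if the pointer is shifted by more than 8 mm (distance of pointer_tip from where it was at the start of the episode above 0.008 m).
It fails at once if a bystander is moved by more than 20 mm or lifted (distance of any of jar, weight, crucible, beaker from where it was at the start of the episode above 0.02 m).
It also fails if it takes over 48 s, if anything falls off the work surface, if the arm or the gripper's body presses on something with over 40 N, if the wrist force passes 120 N, or if a joint passes its speed limit or range.

ROBOT

A 7-joint arm with a two-finger parallel gripper is mounted at the origin on the work surface. World frame = base frame: x ahead of the robot, y to its left, z up, the work surface at z = 0. Lengths are in m, angles in rad, forces in N, time in s.
With the tool pointing down it reaches from about 0.4 to 0.75 m from the base axis. Payload 19.5 kg.
Tool frame: the origin (TCP) lies at the very end of the fingers, on their centre line; the grasp point (between the pads) lies 19 mm behind it; z points along the fingers, y is the line along which they close (so a half turn about z gives the same grasp; the last joint's range is limited). The gripper opens to 85 mm and grips with 20 to 120 N. Pads are 22 mm wide; open, the fingers measure 114 mm over their backs; the gripper's body (76 mm by 85 mm) begins 54 mm behind the grasp point. The pads swing forward as they close: fully open they stand 13 mm farther back than shut.
Start: joints at [1.25, 0.707, -0.028, 1.485, 0.022, 0.951, -0.075], TCP at [0.158, -0.553, 0.202] pointing down, gripper open.
Joint ranges: [-2.71, 2.71], [-0.32, 2.16], [-1.57, 1.52], [0, 2.45], [-1.46, 4.6], [0, 2.02], [-2.83, 2.83]. Speed limits (rad/s): [1.89, 1.89, 2.57, 2.57, 3.01, 3.01, 3.01].

INTERFACE

Orientations are given as a unit quaternion [w, x, y, z].
In Python, from bench import monitor, eyes, r gives the robot as it stands.
- The arm moves only by the tool step_arm, never from a script. Its argument "targets" is a list of rows, each a list of 3 entries, a list of its own where there are three numbers: the turn, a rotation vector about the tool's x, y, z in degrees, then the shift along the tool's x, y, z in m, then the closure, from 0 (fully open) to 1 (shut). A call has 1 to 12 rows; each row is the pose to reach, as a shift and turn from the pose commanded when the call began, along the tool's axes at that moment; what a row does not reach only later rows make up. A row lasts 1/10 s, in which the tool goes at most 50 mm and 8.59 degrees, less where a joint would pass 70% of its speed; a pose out of reach is approached as far as the arm can. A call with a gripper value outside its range is refused whole. The fingers move at their own pace and stop on an object; the grip force is fixed at half the most. Time passes only in rows, so rows that repeat a pose let the fingers close. It gives the time, the measured TCP pose, the force, the opening and the grip force at its end, in the units of the state.
- monitor.sense(): the state, without advancing time (a new reading comes with each control period).
- eyes.camera(name): name is "side" or "top"; returns a dict with "pixels" (480x640x3 uint8, red, green, blue), "intrinsics" (3x3 intrinsics, pixels), "k1" (the pictures are not rectified: a ray, as slopes to the right and down, at radius r is drawn at 1 + k1 r^2 times it, then the intrinsics apply), "R" (3x3) and "t" (3): a world point X has camera coordinates R X + t. Camera axes: x right, y down, z forward; pixel columns grow to the right and rows downward; lengths in m; the calibration is good to about 2 mm. A picture is of the moment at which its call begins. There is no depth.
- r.job_done(): hands the job in; it is judged then, once.
The state is a dict: "time": time; "joint_pos": joint angles; "qvel": joint speeds; "joint_torque": joint torques, N m; "tool_pos": TCP position; "tcp_rot": TCP orientation; "contact_force": force on the tool from outside, world axes, zero at the start; "moment": the same for the moment, N m; "grip_width": opening from 0.0 (shut) to 1.0 (fully open); "gripper_force": force on a finger pad.
Only numpy, scipy, OpenCV 4.12 (cv2) and the standard library are available. Lean on these libraries where they do the work, as an engineer would, in place of code of your own. Each camera call takes 0.05 s, during which the arm holds its last target. There are 200 camera calls.

## Working session

There is one attempt and no reset: what is moved stays moved. The work goes in short steps, Python scripts to look and compute and a tool call to move; the robot and the scene stay as the last step left them, time stands still between calls to the robot, and variables do not carry over. Pictures are saved under pics/ and viewed, at most 10 in all, crops included, and the job is handed in when it is done.

Besides the shell and the picture viewer there is one more tool, called after ">>>" by a JSON object that holds its "api" and its "payload", one argument or row to a line. step_arm: Moves the arm, as the interface text tells. Its arguments: {"type":"object","properties":{"targets":{"type":"array","items":{"type":"array"}}},"required":["targets"]}

```bash
mkdir -p pics; ls
python3 - <<'E'
from bench import monitor, eyes, r
import cv2
s=monitor.sense(); print(s['time'],s['tool_pos'],s['tcp_rot'],s['contact_force'])
for n in("side","top"):
    c=eyes.camera(n); cv2.imwrite(f'pics/{n}0.png',c['pixels'][:,:,::-1]); print(n,c['intrinsics'],c['k1'],c['R'],c['t'])
E
```

```text
pics
0.0 [ 0.15814614 -0.55252619  0.20163135] [-5.28798695e-04  9.90301343e-01  1.38935106e-01 -8.57839120e-05] [ 0.03778928 -0.76198081  0.17717969]
side [[490.6896628    0.         322.96474784]
 [  0.         490.6896628  234.11808445]
 [  0.           0.           1.        ]] -0.08999041563924755 [[-0.81402969 -0.580638   -0.01466889]
 [-0.31093085  0.45696554 -0.83336937]
 [ 0.4905891  -0.6738264  -0.55252178]] [0.52840797 0.27645885 0.706306  ]
top [[510.3882783    0.         315.26479544]
 [  0.         510.3882783  248.75713265]
 [  0.           0.           1.        ]] -0.0014942102218306083 [[-0.02583932 -0.99963176 -0.00828742]
 [-0.98996132  0.02673995 -0.13878603]
 [ 0.13895653  0.00461809 -0.99028771]] [0.03155346 0.61818633 0.86986751]
```

View pics/side0.png

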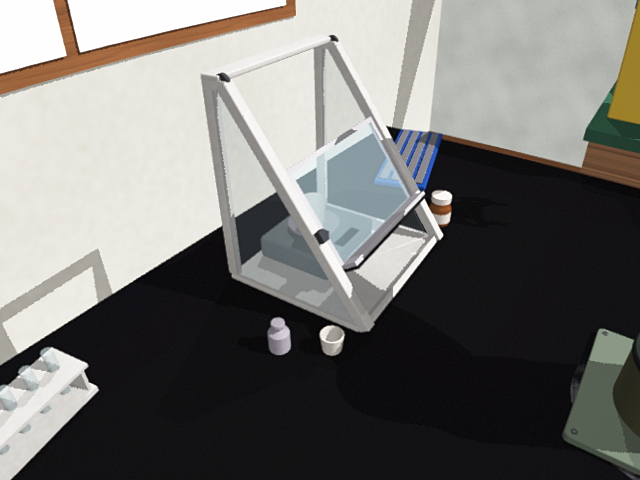

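View pics/top0.png

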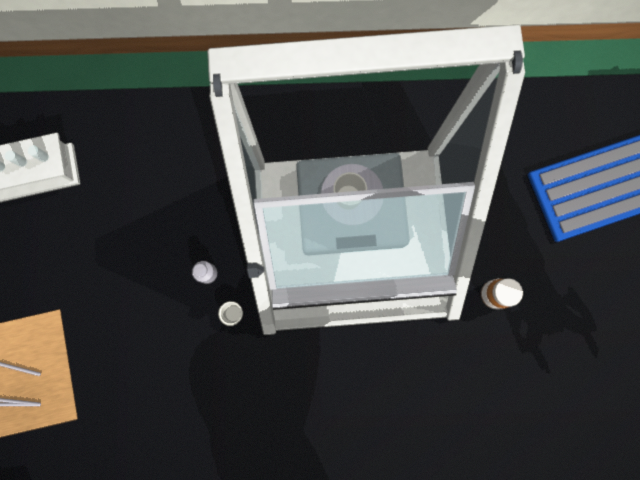

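The side view shows the pointer at about (321,236) and the lip's left end near (347,267). In the top view the pointer is at about (256,270), the lip runs from (273,300) to (455,288), and the front feet are near (267,332) and (456,318). I'll enlarge both.

Run:
```python
import cv2,numpy as np
a=cv2.imread('pics/side0.png')[180:340,270:450]; b=cv2.imread('pics/top0.png')[240:345,230:480]
cv2.imwrite('pics/sidec.png',cv2.resize(a,None,fx=3.75,fy=3.75,interpolation=cv2.INTER_CUBIC))  # 675x600
cv2.imwrite('pics/topc.png',cv2.resize(b,None,fx=3.2,fy=3.2,interpolation=cv2.INTER_CUBIC))
```

```text
(no output)
```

View pics/sidec.png

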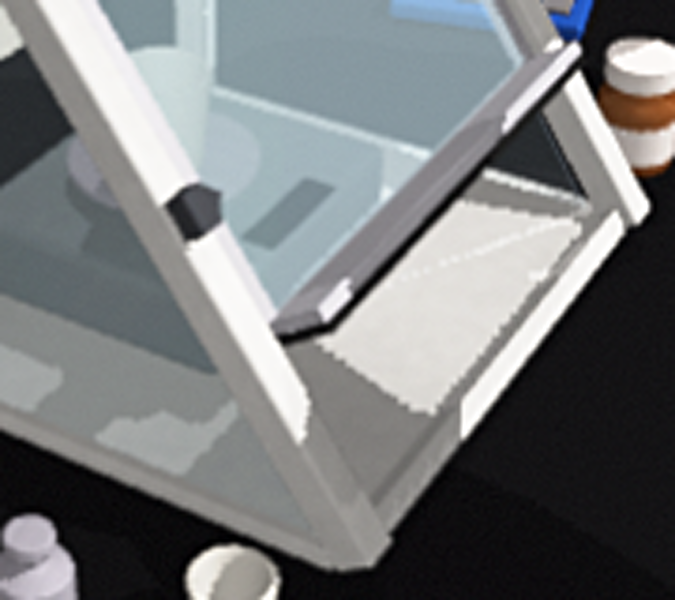

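View pics/topc.png

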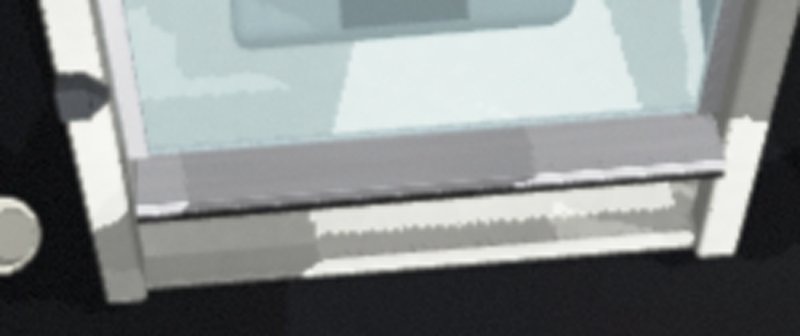

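The side crop shows the lip's outer lower edge from (359,267.5) to (425,196) in full-picture pixels, with the pointer tip near (329,236). In the top crop the same edge runs from (273,308) to (455.6,294.5), with the tip near (263.7,269). I'll triangulate these.

```bash
cat > h.py <<'E'
import numpy as np, cv2
from scipy.optimize import least_squares
from bench import monitor, eyes, r
C={n:eyes.camera(n) for n in("side","top")}
def proj(n,X):
    c=C[n]; p=np.atleast_2d(X)@c['R'].T+c['t']; u=p[:,:2]/p[:,2:]
    u=u*(1+c['k1']*(u**2).sum(1,keepdims=True)); K=c['intrinsics']
    return u*[K[0,0],K[1,1]]+K[:2,2]
def tri(s,t):
    f=lambda X:np.r_[proj("side",X)[0]-s,proj("top",X)[0]-t]
    o=least_squares(f,[.5,0,.1]); return o.x,np.round(o.fun,1)
def sc(x,y): return np.array([x/3.75+270-.37,y/3.75+180-.37])
def tc(x,y): return np.array([x/3.2+230-.35,y/3.2+240-.35])
E
python3 - <<'E'
from h import *
np.set_printoptions(precision=4,suppress=True)
P={}
for k,s,t in [("lipL",sc(333,330),tc(138,217)),("lipR",sc(581,60),tc(722,174)),("ptr",sc(222,208),tc(109,92)),("footLr",sc(388,548),tc(147,299)),("footLl",sc(345,572),tc(110,302)),("footR_r",sc(650,212),tc(737,256))]:
    P[k],e=tri(s,t); print(k,P[k],e)
print(np.linalg.norm(P['lipL']-P['lipR']), np.linalg.norm(P['footLl']-P['footR_r']))
E
```

```text
lipL [0.5134 0.0854 0.1187] [-0.7 -0.1  0.3  0.6]
lipR [ 0.5289 -0.2094  0.1181] [ 0.5  0.  -0.2 -0.3]
ptr [0.5709 0.0933 0.1684] [-1.7 -0.3  0.8  1.3]
footLr [0.4721 0.0919 0.01  ] [ 0.7  0.1 -0.3 -0.6]
footLl [0.4757 0.1154 0.0107] [ 3.6  0.4 -1.8 -3.2]
footR_r [ 0.4873 -0.2433  0.011 ] [ 0.7  0.  -0.2 -0.5]
0.295150519030638 0.3588791716743794
```

The lip length comes out at 295 mm (296 given) and the pointer tip at y = 152 mm (152 given), so the measurement is consistent. That puts the slide at about 36 mm with about 67 mm of travel to go. Next I'll plan a tool pose lying along the lip plane, fingers shut and below the lip.

```bash
cat >> h.py <<'E'
from scipy.spatial.transform import Rotation as Ro
yaw=np.radians(3.0); a=np.radians(35)
XL=np.array([np.cos(a)*np.cos(yaw),np.cos(a)*np.sin(yaw),-np.sin(a)])
YL=np.array([-np.sin(yaw),np.cos(yaw),0]); U=np.cross(XL,YL)
LM=np.array([.5212,-.062,.1184])   # lip_under origin at start
def rot():
    q=monitor.sense()['tcp_rot']; return Ro.from_quat(np.r_[q[1:],q[0]])
def want(phi):
    z=np.cos(phi)*XL+np.sin(phi)*YL; return Ro.from_matrix(np.c_[U,np.cross(z,U),z])
def plan(phi,P):
    s=monitor.sense(); R=rot()
    print('rotvec',np.round(np.degrees((R.inv()*want(np.radians(phi))).as_rotvec()),1),'shift',np.round(R.inv().apply(P-s['tool_pos']),4))
def show():
    s=monitor.sense(); print(np.round(s['time'],2),'q',np.round(s['joint_pos'],2),'p',np.round(s['tool_pos'],4),'F',np.round(s['contact_force'],1),'w',round(float(s['grip_width']),2))
    print('in lip frame (mm)',np.round(1e3*np.array([XL,YL,U])@(s['tool_pos']-LM),1))
E
python3 - <<'E'
from h import *
print(U)
for phi in(0,20,40): plan(phi,np.array([.2,-.45,.3]))
E
```

```text
[0.57279037 0.03001867 0.81915204]
rotvec [-6.2 54.8 11.9] shift [ 0.0684 -0.0873 -0.098 ]
rotvec [12.1 56.1  2.3] shift [ 0.0684 -0.0873 -0.098 ]
rotvec [30.5 56.2 -7.6] shift [ 0.0684 -0.0873 -0.098 ]
```

>>> {"api": "step_arm", "payload": {
  "targets": [
    [[0, 0, 0], [0, 0, -0.05], 1],
    [[0, 0, 0], [0, 0, -0.1], 1],
    [[3, 14, 0.6], [0.02, 0, -0.1], 1],
    [[6, 28, 1.1], [0.03, 0, -0.1], 1],
    [[6, 28, 1.1], [0.03, 0, -0.1], 1],
    [[6, 28, 1.1], [0.03, 0, -0.1], 1]
  ]
}}

```text
time: 0.9
tool_pos: [0.1844, -0.5455, 0.3011]
tcp_rot: [-0.086, 0.96, 0.123, 0.235]
contact_force: [-0.2, -0.8, -0.3]
grip_width: 0.005
gripper_force: 0.0
```

```bash
python3 -c "
from h import *
show(); plan(20,np.array([.25,-.40,.3]))"
```

```text
1.0 q [ 1.55  0.74 -0.22  1.19 -0.34  1.38  0.15] p [ 0.1851 -0.5451  0.3008] F [0.7 0.7 0.1] w 0.0
in lip frame (mm) [-400.3 -464.9  -57.6]
rotvec [ 6.2 28.   1. ] shift [ 0.0841 -0.1205  0.0606]
```

```bash
cat > kin.py <<'E'
import numpy as np, itertools
from scipy.spatial.transform import Rotation as Ro
from scipy.optimize import least_squares
def chain(q,s,off=0):
    R=Ro.identity(); out=[]
    for i,(qq,ss) in enumerate(zip(q,s)):
        R=R*Ro.from_euler('zyzyzyz'[i],ss*qq+(off if i==6 else 0)); out.append(R)
    return out
E
python3 - <<'E'
from h import *; from kin import *
s1=monitor.sense()
q0=[1.25,.707,-.028,1.485,.022,.951,-.075]; R0=Ro.from_quat([.990301343,.138935106,-8.5784e-5,-5.28798695e-04]); p0=np.array([.15814614,-.55252619,.20163135])
D=[(q0,R0,p0),(s1['joint_pos'],rot(),s1['tool_pos'])]
res=[]
for sg in itertools.product([1,-1],repeat=4):
  for off in np.arange(0,2*np.pi,np.pi/4):
    s=[sg[0],1,sg[1],1,sg[2],1,sg[3]]
    e=sum((chain(q,s,off)[-1].inv()*R).magnitude() for q,R,p in D)
    res.append((e,s,off))
res.sort(key=lambda t:t[0]); print(res[:3])
e,s,off=res[0]
A=[];b=[]
for q,R,p in D:
    c=chain(q,s,off); A.append(np.c_[[0,0,1],c[1].apply([0,0,1]),c[3].apply([0,0,1]),c[5].apply([0,0,1]),c[1].apply([1,0,0]),c[3].apply([1,0,0])]); b.append(p)
A=np.vstack(A);b=np.hstack(b)
for k in(4,6):
    x=np.linalg.lstsq(A[:,:k],b,rcond=None)[0]; print(x,A[:,:k]@x-b)
E
```

```text
[(0.0011404650999362416, [-1, 1, -1, 1, -1, 1, -1], np.float64(1.5707963267948966)), (0.4483127930861041, [-1, 1, -1, 1, -1, 1, 1], np.float64(1.5707963267948966)), (0.49077413676240744, [-1, 1, 1, 1, -1, 1, -1], np.float64(1.5707963267948966))]
[0.22056734 0.55764243 0.25791586 0.28683697] [ 0.02897549  0.012418    0.00603721  0.00291276 -0.00231289 -0.00603721]
[-21.81592341  16.46253768  -0.7457463    1.0293848  -13.66133029
  -1.50352334] [ 3.94129174e-15 -5.32907052e-15 -1.99840144e-14 -9.15933995e-16
  6.66133815e-16 -2.35367281e-14]
```

The orientation model fits, but the link offsets need more poses. I'll collect some while moving to the front.

```bash
cat > log.py <<'E'
from h import *; import json,sys
s=monitor.sense(); q=s['tcp_rot']
L=json.load(open('d.json')) if __import__('os').path.exists('d.json') else [[[1.25,.707,-.028,1.485,.022,.951,-.075],[.990301343,.138935106,-8.5784e-5,-5.28798695e-04],[.15814614,-.55252619,.20163135]]]
L.append([list(map(float,s['joint_pos'])),list(map(float,np.r_[q[1:],q[0]])),list(map(float,s['tool_pos']))]); json.dump(L,open('d.json','w')); show()
E
python3 log.py
```

```text
1.2 q [ 1.54  0.73 -0.22  1.19 -0.34  1.38  0.15] p [ 0.1882 -0.5441  0.3026] F [ 0.2 -0.8 -0.9] w 0.0
in lip frame (mm) [-398.7 -464.1  -54.3]
```

>>> {"api": "step_arm", "payload": {
  "targets": [
    [[0, -8, 0], [0, -0.05, -0.02], 1],
    [[-6, -16, -1], [0, -0.1, -0.05], 1],
    [[-6, -24, -1], [0.0, -0.15, -0.07], 1],
    [[-6, -28, -1], [0.0, -0.2, -0.1], 1],
    [[-6, -28, -1], [0.0, -0.2, -0.1], 1]
  ]
}}

```text
time: 1.7
tool_pos: [0.0898, -0.3732, 0.4134]
tcp_rot: [0.002, 0.99, 0.141, -0.002]
contact_force: [-1.0, 0.0, 0.4]
grip_width: 0.001
gripper_force: 0.0
```

```bash
python3 log.py
```

```text
1.8 q [ 1.31  0.19 -0.07  1.63  0.02  1.32 -0.06] p [ 0.0885 -0.3739  0.414 ] F [-0.1 -1.3 -0.5] w 0.0
in lip frame (mm) [-536.9 -288.9  -15.1]
```

>>> {"api": "step_arm", "payload": {
  "targets": [
    [[-4, 0, 0], [0, -0.05, 0], 1],
    [[-8, 0, 8], [0, -0.1, 0], 1],
    [[-16, 0, 14], [0.0, -0.15, 0], 1],
    [[-20, 0, 20], [0.0, -0.2, 0], 1],
    [[-20, 0, 20], [0.0, -0.25, 0], 1],
    [[-20, 0, 20], [0.0, -0.25, 0], 1]
  ]
}}

```text
time: 2.4
tool_pos: [0.0346, -0.2118, 0.3964]
tcp_rot: [0.147, 0.988, -0.031, 0.017]
contact_force: [-0.6, 0.4, -0.1]
grip_width: 0.001
gripper_force: 0.0
```

```bash
python3 log.py; python3 -c "
from h import *
print(rot().as_matrix().round(2))"
```

```text
2.5 q [ 1.09 -0.32 -0.02  2.2   0.13  0.99 -0.61] p [ 0.0362 -0.2116  0.3966] F [0.3 0.7 0.1] w -0.0
in lip frame (mm) [-562.7 -124.   -54.4]
[[ 1.   -0.06  0.03]
 [-0.05 -0.95 -0.29]
 [ 0.04  0.29 -0.96]]
```

>>> {"api": "step_arm", "payload": {
  "targets": [
    [[0, 0, 0], [0.05, 0, 0], 1],
    [[0, 0, 0], [0.1, 0, 0], 1],
    [[8, 0, 0], [0.15, 0, 0], 1],
    [[16, 0, 0], [0.2, 0, 0], 1],
    [[16, 8, 0], [0.25, 0.0, 0], 1],
    [[16, 16, 0], [0.3, 0, 0], 1],
    [[16, 16, 0], [0.3, 0, 0], 1],
    [[16, 16, 0], [0.3, 0, 0], 1]
  ]
}}

```text
time: 3.4
tool_pos: [0.3339, -0.2283, 0.4101]
tcp_rot: [0.011, 0.987, -0.007, 0.158]
contact_force: [0.3, 0.2, 0.3]
grip_width: -0.003
gripper_force: 0.0
```

```bash
python3 log.py
python3 - <<'E'
from kin import *; import json
np.set_printoptions(precision=4,suppress=True)
L=json.load(open('d.json')); s=[-1,1,-1,1,-1,1,-1]
A=[];b=[]
for q,Q,p in L:
    c=chain(q,s,np.pi/2); print(np.degrees((c[-1].inv()*Ro.from_quat(Q)).magnitude()))
    e=np.eye(3)
    A.append(np.c_[e[2],c[0].apply(e[0]),c[1].apply(e[[2]])[0],c[1].apply(e[0]),c[1].apply(e[1]),c[3].apply(e[2]),c[3].apply(e[0]),c[3].apply(e[1]),c[5].apply(e[2]),c[5].apply(e[0])]); b.append(p)
A=np.vstack(A); b=np.hstack(b)
for cols in([0,2,5,8],[0,2,3,5,6,8],[0,2,3,5,6,8,9],[0,1,2,3,5,6,8,9]):
    x=np.linalg.lstsq(A[:,cols],b,rcond=None)[0]; print(cols,x,abs(A[:,cols]@x-b).max())
E
```

```text
3.5 q [ 1.08  0.1  -0.47  1.83 -0.14  0.95 -0.9 ] p [ 0.3336 -0.2281  0.4103] F [-1.  -0.3  0.9] w 0.0
in lip frame (mm) [-328.  -156.   126.7]
0.06534383690829582
3.944961737243168e-14
3.3676966587856255e-14
2.1344662779199426e-14
3.608012016459063e-14
[0, 2, 5, 8] [0.2753 0.5063 0.297  0.2838] 0.03195210019280221
[0, 2, 3, 5, 6, 8] [ 0.2387  0.4987  0.0228  0.2558 -0.0529  0.2988] 0.03268107978290075
[0, 2, 3, 5, 6, 8, 9] [ 0.2418  0.5035  0.035   0.2832 -0.0621  0.2987  0.0418] 0.03017105997093772
[0, 1, 2, 3, 5, 6, 8, 9] [ 0.2848  0.0707  0.5245  0.035   0.2513 -0.0219  0.3339  0.075 ] 0.028932667604233908
```

```bash
cat >> kin.py <<'E'
S=[-1,1,-1,1,-1,1,-1]; SP=['0z','0x','0y','1x','2z','2x','2y','3x','4z','4x','4y','5x','5z']
def row(q):
    c=chain(q,S,np.pi/2); return np.c_[tuple(c[int(k[0])].apply(np.eye(3)['xyz'.index(k[1])]) for k in SP)],c[-1]
E
python3 - <<'E'
from kin import *; import json
np.set_printoptions(precision=4,suppress=True)
L=json.load(open('d.json'))
A=np.vstack([row(q)[0] for q,_,_ in L]); b=np.hstack([p for _,_,p in L])
x=np.linalg.lstsq(A,b,rcond=None)[0]; print(dict(zip(SP,x.round(3))),abs(A@x-b).max(),np.linalg.svd(A)[1])
for sub in (['0z','0y','2z','2x','2y','3x','4z','4y','5x','5z'],['0z','0y','2z','2y','4z','4y','5x','5z'],['0z','2z','2x','3x','4z','5x','5z']):
    i=[SP.index(k) for k in sub]; y=np.linalg.lstsq(A[:,i],b,rcond=None)[0]; print(dict(zip(sub,y.round(4))),abs(A[:,i]@y-b).max())
E
```

```text
{'0z': np.float64(0.314), '0x': np.float64(-0.0), '0y': np.float64(-0.01), '1x': np.float64(-0.0), '2z': np.float64(0.521), '2x': np.float64(-0.0), '2y': np.float64(-0.021), '3x': np.float64(0.002), '4z': np.float64(0.29), '4x': np.float64(-0.001), '4y': np.float64(-0.0), '5x': np.float64(-0.0), '5z': np.float64(0.339)} 0.00023076737077207254 [4.9677 4.857  3.8577 0.85   0.6843 0.5132 0.3523 0.3171 0.2688 0.2592
 0.1724 0.0393 0.0101]
{'0z': np.float64(0.3132), '0y': np.float64(-0.0101), '2z': np.float64(0.521), '2x': np.float64(0.0), '2y': np.float64(-0.0216), '3x': np.float64(0.0001), '4z': np.float64(0.29), '4y': np.float64(-0.0003), '5x': np.float64(0.0001), '5z': np.float64(0.3385)} 0.00026652135866062077
{'0z': np.float64(0.3131), '0y': np.float64(-0.0101), '2z': np.float64(0.521), '2y': np.float64(-0.0215), '4z': np.float64(0.29), '4y': np.float64(-0.0004), '5x': np.float64(0.0001), '5z': np.float64(0.3385)} 0.0002713196550850061
{'0z': np.float64(0.2246), '2z': np.float64(0.4944), '2x': np.float64(0.0091), '3x': np.float64(-0.0646), '4z': np.float64(0.2776), '5x': np.float64(0.0107), '5z': np.float64(0.286)} 0.03303912609683116
```

The kinematics now fit to 0.3 mm. Next I'll search for reachable push configurations.

```bash
cat >> kin.py <<'E'
G=np.zeros(13)
for k,v in {'0z':.3131,'0y':-.0101,'2z':.521,'2y':-.0215,'4z':.29,'5z':.3385}.items(): G[SP.index(k)]=v
LO=np.array([-2.71,-.32,-1.57,0,-1.46,0,-2.83])+.06; HI=np.array([2.71,2.16,1.52,2.45,4.6,2.02,2.83])-.06
def fk(q): A,R=row(q); return A@G,R
def ik(P,R,q0,w=1e-3):
    def f(q):
        p,r=fk(q); return np.r_[(p-P)*5,(r.inv()*R).as_rotvec(),w*(q-q0)]
    o=least_squares(f,np.clip(q0,LO+.01,HI-.01),bounds=(LO,HI)); p,r=fk(o.x)
    return o.x,np.linalg.norm(p-P)*1e3,np.degrees((r.inv()*R).magnitude())
def elbow(q):
    A,_=row(q); i=[SP.index(k) for k in('0z','0y','2z','2y')]; e=A[:,i]@G[i]; w=e+A[:,SP.index('4z')]*.29; return e,w
E
cat > s.py <<'E'
from h import *; from kin import *
rng=np.random.default_rng(0); np.set_printoptions(precision=2,suppress=True)
for flip in(0,180):
  for phi in(-60,-40,-20,0,20,40,60):
    for be in(0,15):
      R=want(np.radians(phi))*Ro.from_euler('y',be,degrees=True)*Ro.from_euler('z',flip,degrees=True)
      best=None
      for y in(-.08,.0,.06):
        P0=LM+.022*XL+y*YL-.03*U; P1=P0+.09*U
        for k in range(8):
          q,e,a_=ik(P1,R,rng.uniform(LO,HI))
          if e<1 and a_<.5:
            q2,e2,a2=ik(P0,R,q)
            if e2<1 and a2<.5:
              m=min(np.minimum(x-LO,HI-x).min() for x in(q,q2)); E,W=elbow(q2)
              if np.abs(q-q2).max()<1.2 and min(E[2],W[2])>.1 and(best is None or m>best[0]): best=(m,y,q2,q,E,W)
      if best: print(flip,phi,be,*best)
E
time timeout 500 python3 s.py
```

```text
0 -60 0 0.39461243470495155 0.06 [-0.7   1.27 -0.05  2.    1.38  1.3   1.98] [-0.65  1.12 -0.02  1.9   1.37  1.32  2.24] [0.4  0.3  0.47] [0.37 0.28 0.18]
0 -60 15 0.35128756638478587 0.06 [-0.75  1.45 -0.04  2.04  1.46  1.5   1.74] [-0.7   1.28 -0.01  2.    1.51  1.5   1.96] [0.4  0.33 0.38] [0.32 0.27 0.1 ]
0 -40 0 6.580958000768078e-12 0.06 [-0.7   1.23  0.02  2.39  1.91  1.21  1.48] [-0.81  1.05  0.36  2.27  1.95  0.86  1.71] [0.4  0.29 0.49] [0.3  0.2  0.23]
0 20 0 0.08356201154220955 -0.08 [ 1.2   1.31 -0.98  2.31  3.25  0.51  2.66] [ 1.15  1.14 -1.06  2.19  3.14  0.35  2.56] [ 0.16 -0.48  0.43] [ 0.27 -0.27  0.26]
0 20 15 0.03491567792753392 -0.08 [ 0.94  1.35 -0.29  2.36  4.13  1.24  2.01] [ 0.86  1.14 -0.34  2.3   4.07  1.13  1.78] [ 0.28 -0.43  0.42] [ 0.23 -0.27  0.19]
0 40 0 0.20279148087790327 -0.08 [ 1.34  1.46 -1.15  1.91  0.19  0.26 -0.45] [ 1.26  1.34 -1.22  1.82  0.11  0.34 -0.53] [ 0.1  -0.51  0.35] [ 0.33 -0.37  0.23]
0 40 15 0.12130098713755519 -0.08 [ 1.44  1.67 -1.2   1.95 -0.21  0.19  0.12] [ 1.35  1.54 -1.28  1.91 -0.3   0.18  0.02] [ 0.05 -0.51  0.24] [ 0.28
[... 1128 characters left out ...]
19]
180 40 0 0.21729070069164474 -0.08 [ 1.35  1.48 -1.19  1.91  0.35  0.28  2.53] [ 1.27  1.36 -1.27  1.82  0.27  0.35  2.45] [ 0.1  -0.51  0.34] [ 0.33 -0.37  0.23]
180 40 15 0.09316634683916503 0.06 [ 1.18  1.68 -1.06  2.3   3.68  0.46 -0.61] [ 1.11  1.52 -1.18  2.24  3.57  0.42 -0.73] [ 0.18 -0.49  0.24] [ 0.27 -0.23  0.15]
180 60 0 0.00027569607418254094 0.06 [ 1.01  1.41 -0.81  1.86 -0.82  0.58 -2.62] [ 0.93  1.26 -0.81  1.77 -0.85  0.68 -2.77] [ 0.25 -0.45  0.38] [ 0.4  -0.3   0.18]
180 60 15 0.15245644731887809 0.06 [ 1.02  1.53 -0.68  1.91 -1.2   0.78 -2.12] [ 0.95  1.38 -0.73  1.87 -1.25  0.81 -2.27] [ 0.25 -0.46  0.32] [ 0.35 -0.29  0.1 ]
real	3m29.028s
user	3m26.875s
sys	0m0.187s
```

```bash
cat > s2.py <<'E'
from h import *; from kin import *
np.set_printoptions(precision=2,suppress=True)
qc=np.array(monitor.sense()['joint_pos'])
print('jar',tri(np.array([441,222]),np.array([497,300]))) 
for phi in(40,45,50):
  R=want(np.radians(phi)); z=R.as_matrix()[:,2]
  for y in(-.08,-.04,0.):
    q=qc.copy(); out=[]
    T=LM+.015*XL+y*YL
    for P in(T-.12*z+.04*U,T-.12*z-.03*U,T-.03*U,T+.06*U):
        q,e,an=ik(P,R,q,.02); q,e,an=ik(P,R,q,1e-4); out.append((q,round(e,1),round(min((q-LO).min(),(HI-q).min()),2)))
    print(phi,y); [print('  ',*o) for o in out]
E
timeout 500 python3 s2.py
```

```text
jar (array([ 0.52, -0.32, -0.  ]), array([ 1.2,  0. , -0.4, -0.8]))
40 -0.08
   [ 1.45  1.2  -1.11  1.79 -0.22  0.61 -0.19] 0.0 0.4
   [ 1.52  1.3  -1.07  1.86 -0.16  0.55 -0.11] 0.0 0.44
   [ 1.32  1.41 -1.08  1.93 -0.16  0.26 -0.11] 0.0 0.2
   [ 1.24  1.28 -1.12  1.83 -0.24  0.34 -0.21] 0.0 0.28
40 -0.04
   [ 1.45  1.22 -1.18  1.91 -0.15  0.46 -0.28] 0.0 0.33
   [ 1.51  1.32 -1.13  1.98 -0.08  0.41 -0.21] 0.0 0.35
   [ 1.29  1.43 -1.11  2.03 -0.09  0.11 -0.2 ] 0.0 0.05
   [ 1.21  1.29 -1.17  1.93 -0.17  0.2  -0.3 ] 0.0 0.14
40 0.0
   [ 1.43  1.23 -1.23  2.03 -0.06  0.32 -0.39] 0.0 0.26
   [ 1.48  1.33 -1.17  2.1   0.01  0.25 -0.32] 0.0 0.19
   [ 1.31  1.62 -1.41  2.13  1.67  0.34 -1.96] 0.0 0.1
   [ 1.23  1.49 -1.51  2.03  1.39  0.37 -1.84] 0.0 0.0
45 -0.08
   [ 1.4   1.22 -1.04  1.65 -0.28  0.78 -0.12] 0.0 0.47
   [ 1.47  1.31 -1.    1.72 -0.22  0.73 -0.04] 0.0 0.51
   [ 1.3   1.41 -1.03  1.83 -0.24  0.43 -0.02] 0.0 0.37
   [ 1.22  1.29 -1.07  1.73 -0.31  0.51 -0.13] 0.0 0.44
45 -0.04
   [ 1.41  1.23 -1.11  1.78 -0.23  0.64 -0.17] 0.0 0.4
   [ 1.47  1.33 -1.07  1.85 -0.17  0.59 -0
[... 352 characters left out ...]
0.16
50 -0.08
   [ 1.35  1.25 -0.97  1.52 -0.31  0.96 -0.08] 0.0 0.54
   [ 1.41  1.33 -0.94  1.58 -0.26  0.91  0.  ] 0.0 0.57
   [ 1.27  1.42 -0.98  1.72 -0.29  0.6   0.03] 0.0 0.53
   [ 1.19  1.3  -1.02  1.63 -0.35  0.67 -0.08] 0.0 0.49
50 -0.04
   [ 1.35  1.25 -1.04  1.65 -0.29  0.82 -0.11] 0.0 0.47
   [ 1.41  1.34 -1.    1.72 -0.23  0.77 -0.03] 0.0 0.51
   [ 1.25  1.44 -1.04  1.83 -0.26  0.45 -0.01] 0.0 0.39
   [ 1.17  1.32 -1.08  1.74 -0.33  0.53 -0.11] 0.0 0.43
50 0.0
   [ 1.35  1.27 -1.11  1.77 -0.25  0.67 -0.16] 0.0 0.4
   [ 1.41  1.36 -1.06  1.84 -0.19  0.62 -0.08] 0.0 0.45
   [ 1.23  1.47 -1.09  1.94 -0.2   0.31 -0.07] 0.0 0.25
   [ 1.15  1.34 -1.14  1.84 -0.28  0.39 -0.17] 0.0 0.33
```

```bash
python3 -c "
from h import *
plan(45,np.array([.40,-.30,.32]))"
```

```text
rotvec [ 46.8  34.  -16.8] shift [0.0347 0.0692 0.108 ]
```

>>> {"api": "step_arm", "payload": {
  "targets": [
    [[5.8, 4.2, -2.1], [0, 0, 0], 1],
    [[11.7, 8.5, -4.2], [0.01, 0.02, 0.03], 1],
    [[17.5, 12.7, -6.3], [0.015, 0.03, 0.05], 1],
    [[23.4, 17, -8.4], [0.02, 0.05, 0.07], 1],
    [[29.2, 21.2, -10.5], [0.03, 0.06, 0.09], 1],
    [[35, 25.5, -12.6], [0.035, 0.069, 0.108], 1],
    [[41, 29.7, -14.7], [0.035, 0.069, 0.108], 1],
    [[46.8, 34, -16.8], [0.035, 0.069, 0.108], 1],
    [[46.8, 34, -16.8], [0.035, 0.069, 0.108], 1],
    [[46.8, 34, -16.8], [0.035, 0.069, 0.108], 1]
  ]
}}

```text
time: 4.8
tool_pos: [0.4007, -0.2997, 0.3198]
tcp_rot: [-0.351, 0.815, 0.197, 0.417]
contact_force: [0.5, 0.8, -0.4]
grip_width: -0.0
gripper_force: 0.0
```

```bash
cat > n.py <<'E'
from h import *
show(); R=want(np.radians(45)); z=R.as_matrix()[:,2]; T=LM+.015*XL-.06*YL
for P in(T-.12*z-.03*U,T-.03*U,T-.018*U): plan(45,P)
E
python3 n.py
```

```text
4.9 q [ 1.45  0.9  -0.67  1.52 -0.61  1.3   0.1 ] p [ 0.4008 -0.2993  0.3209] F [-0.7  0.6  0.8] w 0.0
in lip frame (mm) [-224.9 -230.7   89.8]
rotvec [0.1 0.1 0. ] shift [-0.1196  0.0485  0.1706]
rotvec [0.1 0.1 0. ] shift [-0.1194  0.0483  0.2906]
rotvec [0.1 0.1 0. ] shift [-0.1074  0.0484  0.2906]
```

>>> {"api": "step_arm", "payload": {
  "targets": [
    [[0, 0, 0], [-0.025, 0.01, 0.03], 1],
    [[0, 0, 0], [-0.05, 0.02, 0.06], 1],
    [[0, 0, 0], [-0.075, 0.03, 0.09], 1],
    [[0, 0, 0], [-0.1, 0.04, 0.13], 1],
    [[0, 0, 0], [-0.12, 0.048, 0.17], 1],
    [[0, 0, 0], [-0.12, 0.048, 0.17], 1],
    [[0, 0, 0], [-0.12, 0.048, 0.17], 1]
  ]
}}

```text
time: 5.6
tool_pos: [0.4536, -0.2104, 0.1341]
tcp_rot: [-0.35, 0.815, 0.199, 0.417]
contact_force: [-0.6, -0.6, 0.9]
grip_width: 0.002
gripper_force: 0.0
```

```bash
python3 n.py
python3 - <<'E'
import cv2; from h import *
a=C['side']['pixels'][100:400,250:650,::-1]; cv2.imwrite('pics/s1.png',cv2.resize(a,None,fx=2,fy=2))
E
```

```text
5.7 q [ 1.34  1.18 -0.7   1.79 -0.66  0.78  0.39] p [ 0.4535 -0.2115  0.1345] F [-0.1  0.6  0.8] w -0.0
in lip frame (mm) [ -71.  -145.7  -30.1]
rotvec [0.1 0.  0.1] shift [0.0001 0.0002 0.0014]
rotvec [0.1 0.  0.1] shift [ 1.000e-04 -0.000e+00  1.214e-01]
rotvec [0.1 0.  0.1] shift [ 0.0121 -0.      0.1214]
```

View pics/s1.png

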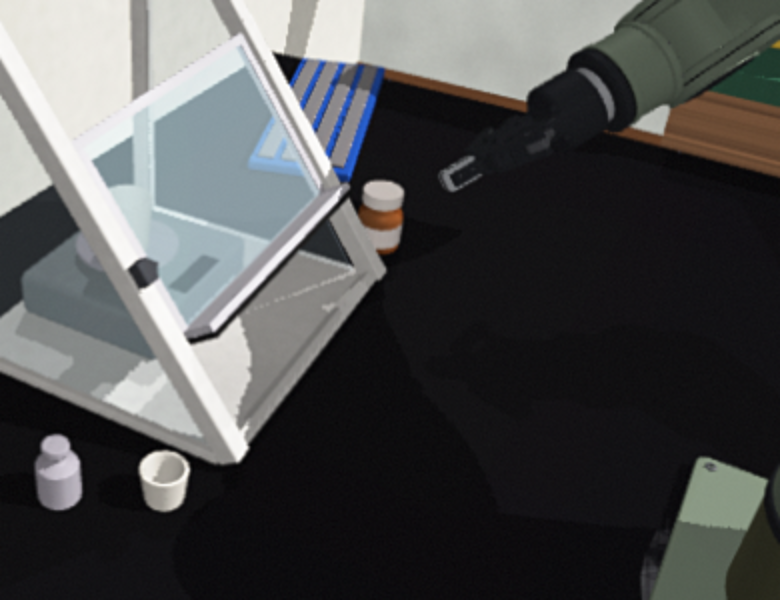

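The picture shows the shut fingertips at crop (450,185), coming in from the right of the lip, with jar, weight and crucible undisturbed. Next I insert the fingers beneath the lip.

>>> {"api": "step_arm", "payload": {
  "targets": [
    [[0, 0, 0], [0, 0, 0.02], 1],
    [[0, 0, 0], [0, 0, 0.04], 1],
    [[0, 0, 0], [0, 0, 0.06], 1],
    [[0, 0, 0], [0, 0, 0.08], 1],
    [[0, 0, 0], [0, 0, 0.1], 1],
    [[0, 0, 0], [0, 0, 0.12], 1],
    [[0, 0, 0], [0, 0, 0.12], 1],
    [[0, 0, 0], [0, 0, 0.12], 1]
  ]
}}

```text
time: 6.6
tool_pos: [0.5184, -0.1226, 0.0852]
tcp_rot: [-0.35, 0.814, 0.198, 0.418]
contact_force: [-0.8, -0.0, 0.1]
grip_width: -0.005
gripper_force: 0.0
```

```bash
python3 n.py
```

```text
6.7 q [ 1.2   1.32 -0.83  1.88 -0.79  0.46  0.5 ] p [ 0.5183 -0.1231  0.0851] F [ 0.2 -0.5  0.2] w -0.0
in lip frame (mm) [ 14.1 -60.9 -30.7]
rotvec [ 0.1 -0.  -0. ] shift [ 0.0008  0.0002 -0.1188]
rotvec [ 0.1 -0.  -0. ] shift [0.0007 0.     0.0012]
rotvec [ 0.1 -0.  -0. ] shift [0.0127 0.     0.0012]
```

>>> {"api": "step_arm", "payload": {
  "targets": [
    [[0, 0, 0], [0.004, 0, 0], 1],
    [[0, 0, 0], [0.008, 0, 0], 1],
    [[0, 0, 0], [0.012, 0, 0], 1],
    [[0, 0, 0], [0.015, 0, 0], 1],
    [[0, 0, 0], [0.018, 0, 0], 1],
    [[0, 0, 0], [0.021, 0, 0], 1]
  ]
}}

```text
time: 7.3
tool_pos: [0.5306, -0.1214, 0.1022]
tcp_rot: [-0.351, 0.814, 0.198, 0.418]
contact_force: [-1.9, -0.4, -1.9]
grip_width: -0.002
gripper_force: 1.2
```

```bash
python3 n.py
python3 - <<'E'
import cv2; from h import *
a=C['side']['pixels'][180:340,270:450,::-1]; b=C['top']['pixels'][240:345,230:480,::-1]
cv2.imwrite('pics/s2.png',cv2.resize(a,None,fx=3.75,fy=3.75,interpolation=cv2.INTER_CUBIC))
E
```

```text
7.4 q [ 1.18  1.29 -0.83  1.87 -0.8   0.48  0.47] p [ 0.5305 -0.1213  0.1022] F [-1.2  0.4  0.4] w 0.0
in lip frame (mm) [ 14.4 -59.7  -9.8]
rotvec [-0. -0. -0.] shift [-0.0202  0.0006 -0.1198]
rotvec [-0. -0. -0.] shift [-0.0202  0.0006  0.0002]
rotvec [-0. -0. -0.] shift [-0.0082  0.0006  0.0002]
```

View pics/s2.png

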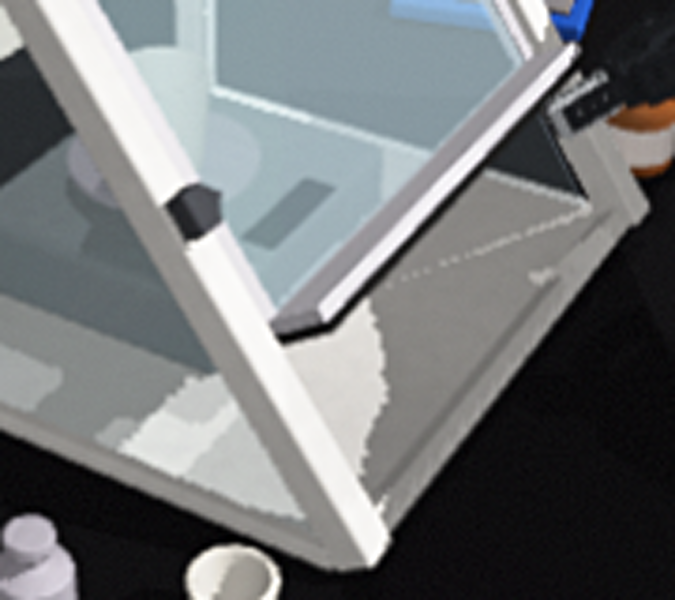

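Run:
```python
from h import *
p=monitor.sense()['tool_pos']; R=rot().as_matrix()
for d in([0,0,0],[.011,0,0],[-.011,0,0],[0,0,-.05]):
    print(d,(proj('side',p+R@np.array(d))-[270,180])*3.75)
for y in(-.148,-.06,0,.148): print(y,(proj('side',LM+y*YL)-[270,180])*3.75)
```

```text
[0, 0, 0] [[505.06329312 149.43731077]]
[0.011, 0, 0] [[495.64936599 132.02882912]]
[-0.011, 0, 0] [[514.42901374 166.76960022]]
[0, 0, -0.05] [[584.09835555 102.88771915]]
-0.148 [[581.78823815  57.79179241]]
-0.06 [[517.99129318 126.28202174]]
0 [[469.47602107 178.28131799]]
0.148 [[328.27844155 329.20916615]]
```

Run:
```python
from h import *
print(proj('side',np.array([.4535,-.2115,.1345])))
p=monitor.sense()['tool_pos']; print((proj('top',p)-[380,230])*5)
a=C['side']['pixels'][180:240,380:460,::-1]; b=C['top']['pixels'][230:350,380:500,::-1]
im=np.hstack([cv2.resize(a,(400,300),interpolation=cv2.INTER_CUBIC),cv2.resize(b,(400,400),interpolation=cv2.INTER_CUBIC)[:300]])
cv2.imwrite('pics/s3.png',cv2.convertScaleAbs(im,alpha=1.6,beta=20))
print((proj('side',p)-[380,180])*5,(proj('top',p)-[380,230])*400/120)
```

```text
[[459.76503722 198.32311122]]
[[ 95.58283959 323.22354752]]
[[123.41199449 199.34233341]] [[ 63.72189306 215.48236501]]
```

View pics/s3.png

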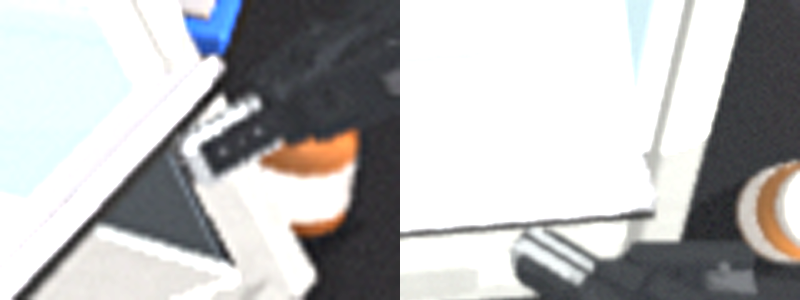

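Run:
```python
from h import *
X,e=tri(np.array([418.5,212.2]),np.array([413.9,303.3])); p=monitor.sense()['tool_pos']
print(X,e,'tool axes mm',rot().inv().apply(X-p)*1e3,'lip',np.array([XL,YL,U])@(X-LM)*1e3)
```

```text
[ 0.51394487 -0.14317446  0.11491179] [-1.1 -0.   0.4  0.8] tool axes mm [  0.54375576  -0.71080995 -30.19647071] lip [ -7.41419564 -80.68351171  -9.44979812]
```

The enlarged views (side tip at about (193,162), top tip at about (515,245)) put the shut fingertips about 30 mm short of the TCP along the tool axis. That leaves them still 7 mm outside the lip. I'll back down, turn to 40° and go deeper.

Run:
```python
from h import *
show()
plan(40,LM+.027*XL-.07*YL-.026*U)
plan(40,LM+.027*XL-.07*YL-.009*U)
```

```text
7.9 q [ 1.18  1.29 -0.83  1.87 -0.8   0.48  0.47] p [ 0.5304 -0.1214  0.1019] F [-1.   0.4  1.5] w -0.0
in lip frame (mm) [ 14.4 -59.8 -10. ]
rotvec [-5. -0. -0.] shift [-0.016   0.0161  0.0017]
rotvec [-5. -0. -0.] shift [0.001  0.0161 0.0017]
```

>>> {"api": "step_arm", "payload": {
  "targets": [
    [[0, 0, 0], [-0.008, 0, 0], 1],
    [[0, 0, 0], [-0.016, 0, 0], 1],
    [[-2.5, 0, 0], [-0.016, 0.008, 0], 1],
    [[-5, 0, 0], [-0.016, 0.016, 0.002], 1],
    [[-5, 0, 0], [-0.016, 0.016, 0.002], 1],
    [[-5, 0, 0], [-0.01, 0.016, 0.002], 1],
    [[-5, 0, 0], [-0.006, 0.016, 0.002], 1],
    [[-5, 0, 0], [-0.003, 0.016, 0.002], 1],
    [[-5, 0, 0], [0, 0.016, 0.002], 1],
    [[-5, 0, 0], [0.003, 0.016, 0.002], 1],
    [[-5, 0, 0], [0.006, 0.016, 0.002], 1]
  ]
}}

```text
time: 9.0
tool_pos: [0.5448, -0.1305, 0.0996]
tcp_rot: [-0.315, 0.829, 0.179, 0.426]
contact_force: [-2.1, 0.6, -2.3]
grip_width: -0.0
gripper_force: 1.5
```

Run:
```python
from h import *
show(); print('F.U',monitor.sense()['contact_force']@U)
a=C['side']['pixels'][180:300,310:470,::-1]; b=C['top']['pixels'][240:330,240:500,::-1]
im=np.vstack([cv2.resize(a,(480,360),interpolation=cv2.INTER_CUBIC),cv2.resize(b,(480,166),interpolation=cv2.INTER_CUBIC)])
im=np.vstack([cv2.resize(C['side']['pixels'][180:280,310:470,::-1],(520,325),interpolation=cv2.INTER_CUBIC),cv2.resize(C['top']['pixels'][255:330,260:500,::-1],(520,162),interpolation=cv2.INTER_CUBIC)])
cv2.imwrite('pics/s4.png',cv2.convertScaleAbs(im,alpha=1.5,beta=15))
```

```text
9.1 q [ 1.2   1.3  -0.9   1.91 -0.86  0.34  0.51] p [ 0.5451 -0.1305  0.1   ] F [-0.8 -0.7  1.4] w -0.0
in lip frame (mm) [ 27.1 -69.7  -3.5]
F.U 0.698487680263874
```

View pics/s4.png

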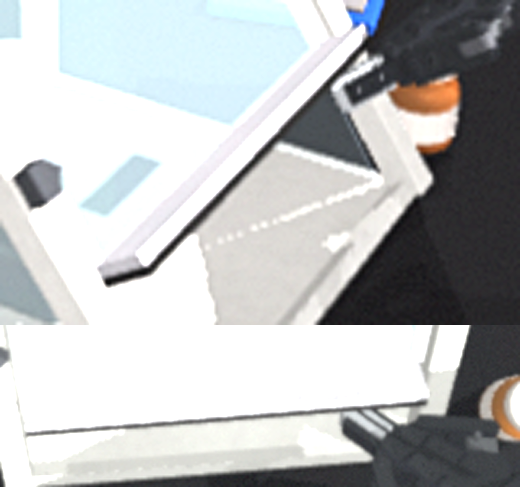

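Run:
```python
from h import *
L=LM+.148*YL; PT=np.array([.5709,.0933,.1684])
for u in(0,.004,.008,.012): print(u,proj('side',L+u*U),proj('top',L+u*U),proj('side',LM-.148*YL+u*U),proj('top',LM-.148*YL+u*U))
# lip edge brightness transition (dark rubber -> light floor) along the moving direction in the side view at lip y = +0.08
c0=cv2.imread('pics/side0.png'); c1=C['side']['pixels'][:,:,::-1]; t0=cv2.imread('pics/top0.png'); t1=C['top']['pixels'][:,:,::-1]
us=np.arange(-.03,.04,.002)
for nm,a,b in(('side',c0,c1),('top',t0,t1)):
  for y in(.1,.05,0):
    xy=proj(nm,LM+y*YL+us[:,None]*U).astype(np.float32)
    for im in(a,b): print(nm,y,cv2.remap(im.copy(),xy[:,:1],xy[:,1:],cv2.INTER_LINEAR).mean(2).ravel().astype(int))
```

```text
0 [[357.54091775 267.78911097]] [[272.87993214 308.03618872]] [[425.14353017 195.41114464]] [[455.42389109 293.60088994]]
0.004 [[356.40996559 265.83130282]] [[272.60069358 306.55758616]] [[424.29015945 193.79202333]] [[455.79457092 292.07245251]]
0.008 [[355.27663169 263.8694728 ]] [[272.31945932 305.06840869]] [[423.43524423 192.17056345]] [[456.16789436 290.53309669]]
0.012 [[354.14092182 261.90363142]] [[272.03620791 303.56854256]] [[422.57878701 190.54677236]] [[456.54388977 288.98270519]]
side 0.1 [221 222 221 222 222 223 224 224 224 223 224 225 229 218 138  38  16  63
 121 137 142 136 130 131 132 133 135 159 184 180 173 173 174 174 175]
side 0.1 [132 133 134 134 133 134 135 135 134 134 133 133 136 134 131 146 169 157
 103  46  21 104 234 242 239 224 175 150 151 151 155 175 186 179 174]
side 0.05 [223 224 223 222 226 230 226 223 223 223 222 223 227 219 153  42  19  75
 127 139 141 144 138 133 134 134 138 162 191 200 199 199 198 199 200]
side 0.05 [135 135 135 133 143 148 141 135 135 134 134 134 134 134 135 133 134 129
  97  45  30 114 218 244 242 230 177 152 153 154 157 173 191
[... 513 characters left out ...]
 198 220 222 222 218 206 168
 112  86 120 184 213 221 211 182 170 168 169 168 165 165 167 167 167]
top 0.05 [153 164 183 211 219 223 223 223 223 224 223 219 197 151  68  57  76 107
 131 139 152 160 155 156 155 154 153 152 152 152 152 153 153 154 155]
top 0.05 [150 151 152 151 150 150 149 149 150 151 151 151 150 150 151 150 140 115
  67  70 113 171 225 231 231 215 180 171 168 168 169 168 168 168 168]
top 0 [158 165 187 209 226 228 229 229 229 230 229 223 208 139  81  52  78 113
 134 144 155 154 153 153 152 153 152 152 152 152 152 153 153 155 155]
top 0 [154 154 155 155 156 154 154 155 156 156 156 156 155 154 154 151 140 108
  80  76 134 194 221 224 216 183 170 167 169 168 168 168 168 167 167]
```

Run:
```python
from h import *
c0=cv2.imread('pics/side0.png'); t0=cv2.imread('pics/top0.png')
PT=np.array([.5709,.0933,.1684]); print('ptr in lip frame',np.array([XL,YL,U])@(PT-LM)*1e3)
us=np.arange(.05,.1,.002)
for nm,im in(('side',c0),('top',t0)):
  for x in(.012,.018,.024):
    for y in(.154,.158,.163):
      xy=proj(nm,LM+x*XL+y*YL+us[:,None]*U).astype(np.float32)
      v=cv2.remap(im,xy[:,:1],xy[:,1:],cv2.INTER_LINEAR).mean(2).ravel()
      print(nm,x,y,v.astype(int),'dark',us[v<110][[0,-1]] if (v<110).any() else '')
```

```text
ptr in lip frame [ 18.63512329 152.48606972  74.08718324]
side 0.012 0.154 [176 175 166 153 159 172 176 176 176 177 178 179 168 157 123 100 131 171
 189 192 191 190 192 196 200] dark [0.08 0.08]
side 0.012 0.158 [191 194 195 191 190 191 192 194 199 194 165 140 116  99  81  81  80  90
 123 162 192 204 206 210 212] dark [0.076 0.084]
side 0.012 0.163 [235 235 236 236 234 235 236 236 240 213 118  81  82  83  85  85  86  85
  85  83 115 220 241 238 236] dark [0.072 0.088]
side 0.018 0.154 [223 224 219 220 219 223 223 226 207 147 100  94  84  82  83  82  80  81
 111 164 220 228 228 229 231] dark [0.07  0.084]
side 0.018 0.158 [234 235 235 234 234 235 235 238 219 134  83  83  84  85  85  86  86  85
  80  90 188 237 239 236 237] dark [0.07  0.088]
side 0.018 0.163 [241 241 241 241 240 241 241 244 235 149  85  86  88  88  88  88  88  89
  87  76  96 213 246 242 242] dark [0.07 0.09]
side 0.024 0.154 [233 233 233 233 232 234 236 231 148  84  84  85  86  86  87  87  87  86
  77 117 219 238 237 237 237] dark [0.068 0.086]
side 0.024 0.158 [245 245 246 244 245 245 247 246 161  88  85  88  88  88
[... 744 characters left out ...]
074 0.082]
top 0.018 0.158 [243 243 243 244 244 243 242 231 200 147 102  88  81  75  70  70  71  75
  98 144 194 227 239 240 241] dark [0.07  0.086]
top 0.018 0.163 [243 244 243 243 237 212 167 119  91  79  73  78  82  84  80  72  66  65
  65  69  82 112 177 231 240] dark [0.066 0.09 ]
top 0.024 0.154 [157 160 162 158 154 153 152 141 127 115 110 107 107 117 132 141 145 151
 154 153 148 144 145 150 153] dark [0.072 0.074]
top 0.024 0.158 [242 242 240 238 231 201 147 104  84  76  71  70  71  77  94 126 181 227
 238 238 236 236 239 240 240] dark [0.064 0.078]
top 0.024 0.163 [243 237 218 172 119  92  84  81  83  82  80  74  68  64  65  66  78 111
 162 210 238 241 241 240 240] dark [0.06  0.082]
```

The strip has already moved 8 mm with the fingers pushing. The refined estimate puts the pointer centre at about 78 mm and lip_end at 5 mm from the start, so about 64 mm remain. I'll push 50 mm and then measure.

>>> {"api": "step_arm", "payload": {
  "targets": [
    [[0, 0, 0], [0.003, 0, 0], 1],
    [[0, 0, 0], [0.007, 0, 0], 1],
    [[0, 0, 0], [0.012, 0, 0], 1],
    [[0, 0, 0], [0.017, 0, 0], 1],
    [[0, 0, 0], [0.022, 0, 0], 1],
    [[0, 0, 0], [0.027, 0, 0], 1],
    [[0, 0, 0], [0.032, 0, 0], 1],
    [[0, 0, 0], [0.037, 0, 0], 1],
    [[0, 0, 0], [0.042, 0, 0], 1],
    [[0, 0, 0], [0.046, 0, 0], 1],
    [[0, 0, 0], [0.049, 0, 0], 1],
    [[0, 0, 0], [0.05, 0, 0], 1]
  ]
}}

```text
time: 10.5
tool_pos: [0.5736, -0.1291, 0.1408]
tcp_rot: [-0.315, 0.829, 0.18, 0.426]
contact_force: [-1.4, -1.6, -1.9]
grip_width: -0.0
gripper_force: 1.5
```

```bash
cat > m.py <<'E'
from h import *
show()
us=np.arange(.03,.1,.001)
for nm in('side','top'):
  im=C[nm]['pixels']
  o=[]
  for y in(.13,.1,.05,0,-.03):
    xy=proj(nm,LM+y*YL+us[:,None]*U).astype(np.float32)
    v=cv2.remap(im,xy[:,:1],xy[:,1:],cv2.INTER_LINEAR).mean(2).ravel()
    o.append((round(us[v.argmin()],3),int(v.min())))
  print(nm,o)
  for y in(.154,.158): 
    u2=np.arange(.05,.11,.001); xy=proj(nm,LM+.018*XL+y*YL+u2[:,None]*U).astype(np.float32)
    v=cv2.remap(im,xy[:,:1],xy[:,1:],cv2.INTER_LINEAR).mean(2).ravel(); print(' ptr',y,u2[v<110][[0,-1]])
E
python3 m.py; python3 -c "
from h import *
np.set_printoptions(suppress=True)
im=cv2.resize(C['side']['pixels'][190:290,290:420,::-1],(520,400),interpolation=cv2.INTER_CUBIC)
im2=cv2.resize(C['top']['pixels'][230:330,240:305,::-1],(260,400),interpolation=cv2.INTER_CUBIC)
cv2.imwrite('pics/s5.png',np.hstack([im,im2]))"
```

```text
10.6 q [ 1.14  1.21 -0.88  1.85 -0.88  0.41  0.42] p [ 0.5736 -0.129   0.1408] F [ 0.5 -0.2  0.2] w -0.0
in lip frame (mm) [ 27.1 -69.6  46.4]
side [(np.float64(0.05), 17), (np.float64(0.05), 27), (np.float64(0.059), 24), (np.float64(0.059), 27), (np.float64(0.058), 28)]
 ptr 0.154 [0.059 0.085]
 ptr 0.158 [0.06  0.088]
top [(np.float64(0.057), 66), (np.float64(0.058), 67), (np.float64(0.057), 59), (np.float64(0.057), 68), (np.float64(0.057), 61)]
 ptr 0.154 [0.072 0.083]
 ptr 0.158 [0.07  0.086]
```

View pics/s5.png

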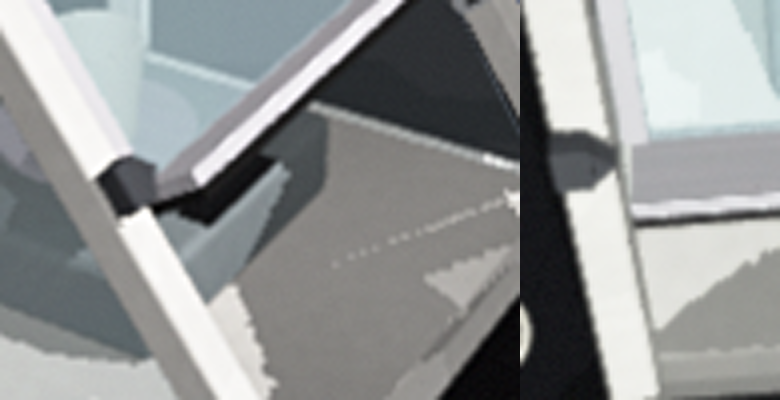

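The crops show the pointer tip at (158,185) and the lip end just below it; the strip measures 58 mm in both cameras, so lip_end is at about 62 mm against the pointer's 78 mm. I'll push 16 mm more, gently, then back down.

>>> {"api": "step_arm", "payload": {
  "targets": [
    [[0, 0, 0], [0.003, 0, 0], 1],
    [[0, 0, 0], [0.006, 0, 0], 1],
    [[0, 0, 0], [0.009, 0, 0], 1],
    [[0, 0, 0], [0.012, 0, 0], 1],
    [[0, 0, 0], [0.014, 0, 0], 1],
    [[0, 0, 0], [0.0155, 0, 0], 1],
    [[0, 0, 0], [0.016, 0, 0], 1],
    [[0, 0, 0], [0.016, 0, 0], 1]
  ]
}}

```text
time: 11.5
tool_pos: [0.5827, -0.1286, 0.1538]
tcp_rot: [-0.315, 0.829, 0.179, 0.426]
contact_force: [0.4, 0.4, -0.6]
grip_width: -0.0
gripper_force: 0.4
```

```bash
python3 m.py; python3 -c "
from h import *
im=cv2.resize(C['side']['pixels'][195:275,290:385,::-1],(475,400),interpolation=cv2.INTER_CUBIC)
im2=cv2.resize(C['top']['pixels'][235:315,245:305,::-1],(300,400),interpolation=cv2.INTER_CUBIC)
cv2.imwrite('pics/s6.png',np.hstack([im,im2]))"
```

```text
11.6 q [ 1.12  1.18 -0.87  1.83 -0.88  0.43  0.39] p [ 0.5827 -0.1287  0.1538] F [ 0.8 -0.4  0.7] w 0.0
in lip frame (mm) [ 27.2 -69.8  62.2]
side [(np.float64(0.058), 16), (np.float64(0.076), 24), (np.float64(0.075), 25), (np.float64(0.075), 27), (np.float64(0.075), 27)]
 ptr 0.154 [0.068 0.087]
 ptr 0.158 [0.067 0.088]
top [(np.float64(0.074), 65), (np.float64(0.073), 69), (np.float64(0.073), 63), (np.float64(0.074), 58), (np.float64(0.073), 55)]
 ptr 0.154 [0.073 0.084]
 ptr 0.158 [0.07  0.086]
```

View pics/s6.png

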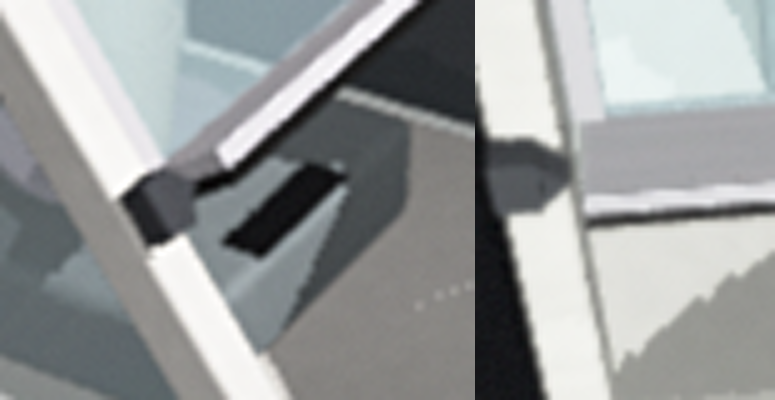

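The lip end now sits at the pointer: strip centre about 74.4 mm, so lip_end is about 78.4 mm against 78 mm. I'll back down and out.

>>> {"api": "step_arm", "payload": {
  "targets": [
    [[0, 0, 0], [-0.007, 0, 0], 1],
    [[0, 0, 0], [-0.014, 0, 0], 1],
    [[0, 0, 0], [-0.018, 0, 0], 1],
    [[0, 0, 0], [-0.018, 0, -0.02], 1],
    [[0, 0, 0], [-0.018, 0, -0.05], 1],
    [[0, 0, 0], [-0.018, 0, -0.08], 1],
    [[0, 0, 0], [-0.018, 0, -0.11], 1],
    [[0, 0, 0], [-0.018, 0, -0.14], 1],
    [[0, 0, 0], [-0.018, 0, -0.14], 1],
    [[0, 0, 0], [-0.018, 0, -0.14], 1]
  ]
}}

```text
time: 12.7
tool_pos: [0.4892, -0.2239, 0.2002]
tcp_rot: [-0.315, 0.829, 0.179, 0.426]
contact_force: [0.2, -0.1, -0.4]
grip_width: 0.0
gripper_force: 0.0
```

```bash
python3 m.py
python3 - <<'E'
from h import *
for n in('side','top'):
    a=cv2.imread(f'pics/{n}0.png').astype(int); b=C[n]['pixels'][:,:,::-1].astype(int)
    for k,(x,y,w) in {'side':{'wt':(279,337,14),'cru':(332,341,12),'ptr':(321,236,6)},'top':{'wt':(204,272,12),'cru':(231,314,12),'jar':(505,290,16),'ptr':(256,270,6)}}[n].items():
        d=np.abs(a-b)[y-w:y+w,x-w:x+w]; print(n,k,d.mean().round(1),d.max())
E
```

```text
12.8 q [ 1.31  1.05 -0.74  1.78 -0.73  0.77  0.31] p [ 0.4895 -0.2229  0.2001] F [-0.1 -0.   0.7] w 0.0
in lip frame (mm) [ -79.7 -159.    43.9]
side [(np.float64(0.05), 16), (np.float64(0.049), 20), (np.float64(0.075), 24), (np.float64(0.075), 28), (np.float64(0.075), 27)]
 ptr 0.154 [0.068 0.087]
 ptr 0.158 [0.067 0.088]
top [(np.float64(0.074), 66), (np.float64(0.073), 68), (np.float64(0.073), 64), (np.float64(0.074), 59), (np.float64(0.073), 54)]
 ptr 0.154 [0.073 0.084]
 ptr 0.158 [0.07  0.086]
side wt 1.1 6
side cru 11.2 94
side ptr 1.7 36
top wt 1.0 8
top cru 7.8 76
top jar 23.8 80
top ptr 1.3 10
```

The sash held its place and the pointer and weight have not moved. The image changes at the crucible and jar look like the arm's shadow; the arm never went near the crucible. Handing in.

```bash
python3 -c "
from bench import r
print(r.job_done())"
```

```text
the job is handed in; nothing more can be done
None
```

I pushed the sash up about 74 mm from below the lip, and by camera measurement the lip's end stands within about 2 mm of the pointer. The hands are off and the job is handed in, but no pass or fail result came back.

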